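Clear a vial carrier caught in the cold store's transfer chute

ROBOT

A 6-joint arm with a two-finger parallel gripper is mounted at the origin on the work surface. World frame = base frame: x ahead of the robot, y to its left, z up, the work surface at z = 0. Lengths are in m, angles in rad, forces in N, time in s.
With the tool pointing down it reaches from about 0.35 to 0.975 m from the base axis. Payload 4.9 kg.
Tool frame: the origin (TCP) lies on the front face of the gripper's body, between the roots of the fingers; the fingertips stand ctrl.tip_extent ahead of it and the grasp point (between the pads) lies 54 mm ahead of it (ctrl.tip_extent is the distance from the TCP to the fingertips, in m); z points along the fingers, y is the line along which they close (so a half turn about z gives the same grasp; the last joint's range is limited). The gripper opens to 85 mm and grips with 20 to 120 N. Pads are 22 mm wide; open, the fingers measure 114 mm over their backs; the gripper's body (76 mm by 85 mm) begins 54 mm behind the grasp point. The pads swing forward as they close: fully open they stand 13 mm farther back than shut.
Start: joints at [1.112, 0.053, 1.613, -0, 1.476, -0.119], TCP at [0.208, 0.589, 0.304] pointing down, gripper open.
Joint ranges: [-3.01, 3.01], [-1.01, 2.22], [0.06, 2.58], [-1.02, 4.17], [0.09, 2.62], [-3.14, 3.14]. Speed limits (rad/s): [2.57, 2.57, 3.14, 3.14, 3.14, 3.14].

INTERFACE

Orientations are given as a rotation vector (axis times angle).
In Python, from station import ctrl gives the robot as it stands.
- The arm moves only by the tool apply_moves, never from a script. Its argument "rows" is one flat list of numbers, 6 for each row, row after row: the shift along the tool's x, y, z normalised to -1 to 1, where 1 is 0.6 m, then the turn, a rotation vector about the tool's x, y, z normalised to -1 to 1, where 1 is 90 degrees. A call has 1 to 20 rows; each row is the pose to reach, as a shift and turn from the pose commanded when the call began, along the tool's axes at that moment; what a row does not reach only later rows make up. A row lasts 1/10 s, in which the tool goes at most 50 mm and 8.59 degrees, less where a joint would pass 70% of its speed; a pose out of reach is approached as far as the arm can. A call with a number of a shift or a turn outside -1 to 1 is refused whole. A call with a gripper value outside its range is refused whole. "grip" is the opening, from 0 (shut) to 1 (fully open), set as the call begins (left out, the last holds). The fingers move at their own pace and stop on an object; "grip_force" is the grip in N (left out, the last holds). Time passes only in rows, so rows that repeat a pose let the fingers close. It gives the time, the measured TCP pose, the force, the opening and the grip force at its end, in the units of the state.
- ctrl.get_obs(): the state, without advancing time (a new reading comes with each control period).
- ctrl.get_image(name): name is "scene" or "side" or "wrist"; returns (picture, depth): 480x640x3 uint8, blue, green, red; 480x640 float32, m along the optical axis (not along the pixel's ray), 0 where there is no reading.
- ctrl.camera_model(name): a dict with "mtx" (3x3 intrinsics, pixels), "R" (3x3) and "t" (3): a world point X has camera coordinates R X + t; the wrist camera has in their place "tool_from_camera" (4x4, takes a point from camera to tool coordinates, whose origin is the TCP and whose axes are the flange's). Camera axes: x right, y down, z forward; pixel columns grow to the right and rows downward; lengths in m; the calibration is good to about 2 mm. A picture is of the moment at which its call begins: read the wrist's pose just before it. camera_model takes no time and is no camera call.
- ctrl.finish_job(): hands the job in; it is judged then, once.
The state is a dict: "t": time; "q": joint angles; "dq": joint speeds; "effort": joint torques, N m; "tool_pos": TCP position; "tool_rot": TCP orientation; "contact_force": force on the tool from outside, world axes, zero at the start; "wrist_torque": the same for the moment, N m; "opening": finger opening in m; "grip_force": force on a finger pad.
Only numpy, scipy, OpenCV 4.12 (cv2) and the standard library are available. Lean on these libraries where they do the work, as an engineer would, in place of code of your own. Each camera call takes 0.05 s, during which the arm holds its last target. There are 200 camera calls.

TASK

The vial carrier is caught half-way into the sloping transfer chute, its side lug resting on the collar. Turn the carrier about its axis until the lug faces the collar's notch and sinks into it, then push it on through the sprung flap so that it slides down to the stop at the foot of the chute and the flap closes behind it. Do not pull the carrier out of the collar, and leave the vials, boxes and other things around as they stand.

Things in the scene. Friction and masses are not known exactly. Their poses are not given: they have to be found in the camera images.
- chute: Fixed chute: open cage of steel bars leaning 30 deg from vertical, mouth facing up and towards the robot. Origin: centre of the collar's top face, 265 mm above the table; z: up, out of the mouth along the chute's axis; x: square to the axis, to the upper side; y: level. Cage guides the carrier and has room for its lug on the upper (+x) side only. Flap at z = -68 mm, rubber stop at z = -272 mm.
- mark (a point): Short black mark on the chute's white bezel (110 mm square, top face 5 mm below the collar's), 48 mm from the axis on the +x side. It shows where the collar's notch belongs, but the collar has crept round in its seat: the notch lies up to 0.3 rad either way of the mark, to be found by eye or touch. The collar does not turn by hand.
- collar_center (a point): Aluminium collar ring round the chute's mouth, bore 49 mm, about 80 mm across, 8 mm thick; the point is the middle of its top face. Its axes do not show the notch. It has one notch, 14 mm wide, right through and open to the bore. A lug within about 0.08 rad of the notch sinks freely; anywhere else it rests on the ring.
- carrier_center (a point): Loose vial carrier, 0.4 kg: white cylinder, 44 mm diameter, 140 mm long, round steel nose down. Point: half-way along its axis; z: to the tail, x: to the lug. It starts with this point 10 mm above the collar's top face, the lug resting on the collar, turned 0.9 rad or more from the mark either way; 80 mm sticks out. It sinks 8 mm when lug meets notch, then hangs on the shut flap.
- tail (a point): Middle of the carrier's flat tail face, 70 mm from its centre; grey cap 42 mm wide over the last 8 mm. A dark line runs from here towards the lug. Pushing here sends the carrier on; after some 55 to 75 mm in all it slides to the stop by itself. Axes as for the carrier.
- lug (a point): Middle of the carrier's lug: a block 8 mm wide and 10 mm long (along the axis), standing out to 32 mm from the axis; its lower face is 10 mm to the nose side of the carrier's centre.
- flap (a joint): Sprung flap across the chute below the collar, a grey plastic strip 22 x 57 mm hinged on the chute's lower (-x) side: 0 rad shut, growing to 1.45 rad as it swings down the chute. Its spring carries the carrier's weight; a further push of 2 to 7 N along the axis opens it. It springs shut once the carrier has passed.
- vial_a_center (a point): Bystander: glass vial 22 mm wide, 47 mm tall, standing beside the foot of the chute on its +y side; the point is its middle (its axes lean with the chute, the vial stands upright).
- vial_b_center (a point): Bystander: glass vial 22 mm wide, 47 mm tall, standing beside the foot of the chute on its -y side; the point is its middle (its axes lean with the chute, the vial stands upright).
- box_a_center (a point): Bystander: clear box of white-capped vials, 85 x 125 x 50 mm high, with a rim 4 mm wider all round; the point is its middle.
- box_b_center (a point): Bystander: clear box of orange-capped vials, 85 x 125 x 50 mm high, with a rim 4 mm wider all round; the point is its middle.
- spare_center (a point): Bystander: a spare carrier without lug, 44 mm wide, 108 mm tall, standing upright on the table; the point is its middle.
- coldpack_center (a point): Bystander: white cold pack lying flat, 100 x 160 x 25 mm; the point is its middle.
- tape_center (a point): Bystander: roll of tape lying flat, 90 mm across, 22 mm high; the point is its middle.
Not all that is in view belongs to the job. What is shaped like the part that bears carrier_center but red or yellow is not meant.

How it is judged:
On the way, in this order (a step that is already met when the one before it is completed fails the run):
1. the carrier, still in the collar, has been turned until its lug faces the notch and has sunk into it (by at least 5 mm) (z of carrier_center in the frame of chute between -0.015 and 0.005 m and angle between the x axis of carrier_center and the x axis of chute, either way round below 0.5 rad and x of carrier_center in the frame of chute between -0.008 and 0.008 m and y of carrier_center in the frame of chute between -0.008 and 0.008 m).
2. the carrier, in line with the chute, holds the flap open by 0.6 rad or more (value of joint flap above 0.6 rad and z of carrier_center in the frame of chute below -0.01 m and x of carrier_center in the frame of chute between -0.01 and 0.01 m and y of carrier_center in the frame of chute between -0.01 and 0.01 m).
At the end, for the whole second after the job is handed in: the carrier lies in the foot of the chute below the flap, in line with the chute within 12 mm, its middle at least 190 mm below the collar's top (202 mm when it is on the stop), at rest, and the flap is shut (within 0.1 rad) (z of carrier_center in the frame of chute below -0.19 m and x of carrier_center in the frame of chute between -0.012 and 0.012 m and y of carrier_center in the frame of chute between -0.012 and 0.012 m and value of joint flap below 0.1 rad and linear speed of carrier below 0.02 m/s); the robot touches nothing.
It fails at once if the carrier is pulled out of the collar (by over 25 mm) (z of carrier_center in the frame of chute above 0.035 m).
It fails at once if a bystander (vial, vial box, spare carrier, cold pack, tape) is shoved by over 25 mm (or knocked over, which moves its middle as far) (distance of any of vial_a_center, vial_b_center, box_a_center, box_b_center, spare_center, coldpack_center, tape_center from where it was at the start of the episode above 0.025 m).
It also fails if it takes over 72 s, if anything falls off the work surface, if the arm or the gripper's body presses on something with over 40 N, if the wrist force passes 120 N, or if a joint passes its speed limit or range.

## Working session

There is one attempt and no reset: what is moved stays moved. The work goes in short steps, Python scripts to look and compute and a tool call to move; the robot and the scene stay as the last step left them, time stands still between calls to the robot, and variables do not carry over. Pictures are saved under pics/ and viewed, at most 13 in all, crops included, and the job is handed in when it is done.

Besides the shell and the picture viewer there is one more tool, called after ">>>" in YAML: its name, and indented under it one key for each argument. apply_moves: Moves the arm, as the interface text tells. Its arguments: {"type":"object","properties":{"rows":{"type":"array","items":{"type":"number"}},"grip":{"type":"number"},"grip_force":{"type":"number"}},"required":["rows"]}

```bash
mkdir -p pics; cat > h.py <<'E'
import numpy as np, cv2
from scipy.spatial.transform import Rotation as Ro
from station import ctrl
def shot(n,f):
    im,d=ctrl.get_image(n); cv2.imwrite(f'pics/{f}.png',im); np.save(f'pics/{f}.npy',d); return im,d
def world(n,u,v,d,T=None):
    m=ctrl.camera_model(n); K=np.array(m['mtx']); p=d*np.linalg.solve(K,np.array([u,v,1.]))
    if n!='wrist': return np.array(m['R']).T@(p-np.array(m['t']))
    A=np.array(m['tool_from_camera']); o=A[:3,:3]@p+A[:3,3]
    return Ro.from_rotvec(T[1]).as_matrix()@o+T[0]
E
python3 - <<'E'
from h import *
o=ctrl.get_obs();print(o,ctrl.tip_extent)
for n in('scene','side'):
    shot(n,n+'0'); m=ctrl.camera_model(n);R=np.array(m['R']);print(n,-R.T@np.array(m['t']),R[2],m['mtx'])
print(ctrl.camera_model('wrist'))
E
```

```text
{'t': 0.0, 'q': array([ 1.11197923e+00,  5.33201856e-02,  1.61431582e+00,  2.04972609e-05,
        1.47600860e+00, -1.18994433e-01]), 'dq': array([ 0.00100217, -0.0010115 , -0.0017061 , -0.00167317, -0.00161516,
        0.00154225]), 'effort': array([ 2.06565608e-03, -3.93680763e+01, -3.70181572e+01, -1.03229474e-04,
        6.96208430e-03, -1.53163404e-05]), 'tool_pos': array([0.20810043, 0.58882238, 0.30267258]), 'tool_rot': array([-5.31128100e-01, -3.09575550e+00,  3.07988849e-03]), 'contact_force': array([ 0.49702071,  0.04145952, -0.33359994]), 'wrist_torque': array([ 0.04983099, -0.01099142,  0.02205134]), 'grip_force': 0.0, 'opening': 0.08555733933305176} 0.0726
scene [ 1.29780258 -0.23081974  0.86549602] [-0.75582553  0.22039633 -0.61656566] [[482.03486968   0.         312.29346505]
 [  0.         482.03486968 240.07392524]
 [  0.           0.           1.        ]]
side [-0.08248422  0.79641591  1.3074099 ] [ 0.38424722 -0.52291627 -0.76086309] [[574.74751352   0.         311.63872221]
 [  0.         574.74751352 249.1951133 ]
 [  0.           0.           1.        ]]
{'mtx': array([[375.60262736,   0.        , 325.03564193],
       [  0.        , 375.60262736, 237.58012175],
       [  0.        ,   0.        ,   1.        ]]), 'tool_from_camera': array([[ 6.72139719e-04, -9.62362460e-01, -2.71768365e-01,
         6.91744916e-02],
       [ 9.99999542e-01,  8.32145086e-04, -4.73512733e-04,
        -2.25269588e-04],
       [ 6.81841587e-04, -2.71767922e-01,  9.62362578e-01,
        -6.96282242e-02],
       [ 0.00000000e+00,  0.00000000e+00,  0.00000000e+00,
         1.00000000e+00]])}
```

View pics/scene0.png

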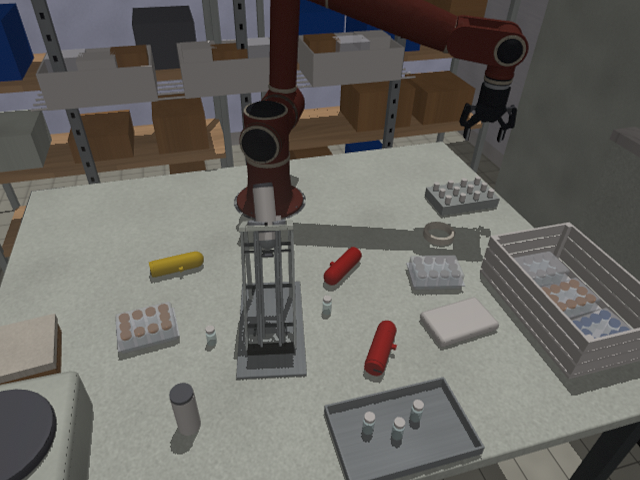

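View pics/side0.png

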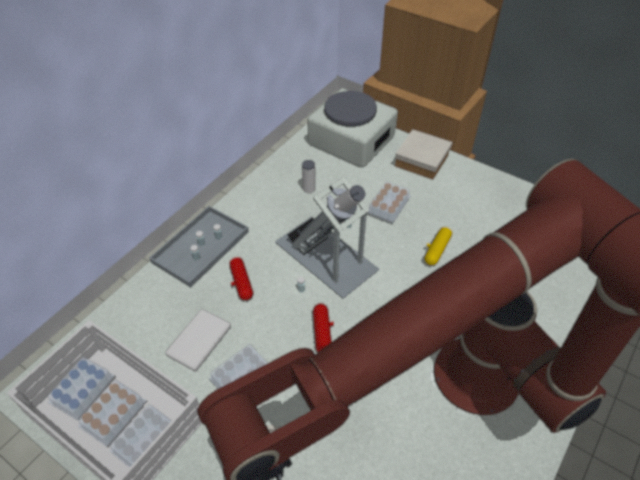

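In the scene view the carrier is the white cylinder at the chute mouth (264,200), and in the side view it is at (350,200). Things that could be mistaken for it, in side-view pixels: red ones at (240,278) and (321,325), a yellow one at (438,246), and the lugless spare at (308,177). I choose the one in the chute and check it in a close crop.

```bash
python3 - <<'E'
from h import *
a=cv2.imread('pics/side0.png')[165:255,295:395]; b=cv2.imread('pics/scene0.png')[170:260,214:314]
c=np.hstack([cv2.resize(x,(400,360),interpolation=cv2.INTER_CUBIC) for x in(a,b)]); cv2.imwrite('pics/c0.png',c)
d=np.load('pics/side0.npy')
for u,v in[(350,190),(357,192),(345,205),(330,205),(350,222),(335,270)]:print(u,v,d[v,u],world('side',u,v,d[v,u]).round(3))
d=np.load('pics/scene0.npy')
for u,v in[(264,200),(264,190),(264,210),(245,228),(285,228),(270,370)]:print(u,v,d[v,u],world('scene',u,v,d[v,u]).round(3))
E
```

```text
350 190 1.3963063 [ 0.44  -0.078  0.337]
357 192 1.4019035 [ 0.426 -0.088  0.33 ]
345 205 1.429583 [ 0.447 -0.068  0.29 ]
330 205 1.4580042 [ 0.488 -0.063  0.27 ]
350 222 1.4737438 [ 0.434 -0.075  0.23 ]
335 270 1.5767503 [ 0.446 -0.029  0.07 ]
264 200 1.0013733 [ 0.464 -0.094  0.312]
264 190 0.9997864 [ 0.453 -0.091  0.329]
264 210 1.0032253 [ 0.475 -0.097  0.295]
245 228 0.9702729 [ 0.514 -0.144  0.284]
285 228 0.97161794 [ 0.534 -0.066  0.285]
270 370 1.0352966 [ 0.658 -0.133  0.006]
```

View pics/c0.png

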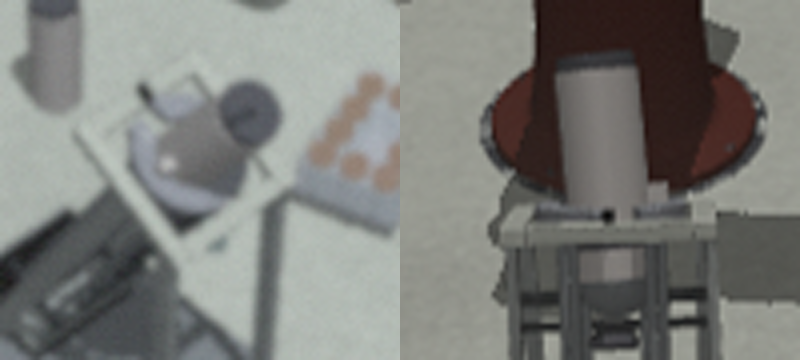

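The left half of the crop shows a lugged white carrier with a grey cap. The black mark is at crop (145,90) and a bright lug at (168,160). The right half has the mark at (607,215) and the lug at (655,190), so the lug sits on the +y side of the mark. Next I fit the carrier's axis.

```bash
python3 - <<'E'
from h import *
from scipy.optimize import least_squares
d=np.load('pics/scene0.npy')
P=[world('scene',u,v,d[v,u]) for v in range(188,216) for u in range(256,273)]
d2=np.load('pics/side0.npy')
P=np.array(P)
def ax(p): 
    s=np.sin(np.pi/6);return np.array([-s*np.cos(p),-s*np.sin(p),np.cos(np.pi/6)])
def f(p):
    a=ax(p[2]);q=P-np.array([p[0],p[1],.265]);q=q-np.outer(q@a,a);return np.linalg.norm(q,axis=1)-.022
r=least_squares(f,[.48,-.095,-.2],loss='soft_l1',f_scale=.002);print(r.x,np.abs(r.fun).mean())
a=ax(r.x[2]);print('tail',np.array([*r.x[:2],.265])+.08*a)
# bezel check: mark in scene ((607-400)/4+214, 215/4+170)
for n,dd,u,v in(('scene',d,266,224),('side',d2,331,187),('side',d2,337,205),('scene',d,278,217)):
    w=world(n,u,v,dd[v,u]); X=np.array([np.cos(np.pi/6)*np.cos(r.x[2]),np.cos(np.pi/6)*np.sin(r.x[2]),.5]);Y=np.cross(a,X)
    q=w-np.array([*r.x[:2],.265]);print(n,u,v,w.round(3),(q@X).round(3),(q@Y).round(3),(q@a).round(3))
E
```

```text
[ 0.467069   -0.09326946 -0.08251323] 0.007864169016350543
tail [ 0.42720509 -0.08997267  0.33428203]
scene 266 224 [ 0.52  -0.102  0.292] 0.06 -0.004 -0.004
side 331 187 [ 0.514 -0.105  0.286] 0.052 -0.008 -0.005
side 337 205 [ 0.471 -0.069  0.275] 0.007 0.024 0.007
scene 278 217 [ 0.479 -0.069  0.275] 0.014 0.026 0.003
```

```bash
cat >> h.py <<'E'
C=np.array([.471,-.095,.265]); PSI=-.19
def chute():
    s,c=.5,np.cos(np.pi/6); X=np.array([c*np.cos(PSI),c*np.sin(PSI),.5]);Z=np.array([-s*np.cos(PSI),-s*np.sin(PSI),c])
    return np.c_[X,np.cross(Z,X),Z]
def target(h,th,off=(0,0)):
    "TCP h above collar on axis, tool x at angle th from chute X toward Y"
    B=chute();x=B@[np.cos(th),np.sin(th),0];z=-B[:,2]
    return C+B@[*off,h],np.c_[x,np.cross(z,x),z]
def row(p,R):
    o=ctrl.get_obs();A=Ro.from_rotvec(o['tool_rot']).as_matrix()
    print('row',(A.T@(p-o['tool_pos'])/.6).round(4),(Ro.from_matrix(A.T@R).as_rotvec()/(np.pi/2)).round(4),'t',o['t'],'q',o['q'].round(3),'F',o['contact_force'].round(1))
E
python3 - <<'E'
from h import *
for th in(.67,1.2):
  p,R=target(.2,th);print(p);row(p,R)
E
```

```text
[ 0.37279958 -0.07611411  0.43820508]
row [-0.6281 -0.9539 -0.2241] [-0.4064 -0.1068  1.437 ] t 0.1 q [ 1.112  0.053  1.614  0.     1.476 -0.119] F [ 0.1 -0.1 -0.3]
[ 0.37279958 -0.07611411  0.43820508]
row [-0.6281 -0.9539 -0.2241] [-0.331  -0.1903  1.1117] t 0.1 q [ 1.112  0.053  1.614  0.     1.476 -0.119] F [ 0.1 -0.1 -0.3]
```

>>> apply_moves:
  rows: [-0.1, -0.15, -0.22, 0, 0, 0.1, -0.2, -0.3, -0.22, 0, 0, 0.3, -0.6, -0.9, -0.22, -0.2, -0.05, 0.7, -0.6, -0.9, -0.22, -0.2, -0.05, 0.7, -0.6, -0.9, -0.22, -0.2, -0.05, 0.7, -0.6, -0.9, -0.22, -0.2, -0.05, 0.7, -0.6, -0.9, -0.22, -0.2, -0.05, 0.7, -0.6, -0.9, -0.22, -0.2, -0.05, 0.7, -0.6, -0.9, -0.22, -0.2, -0.05, 0.7, -0.6, -0.9, -0.22, -0.2, -0.05, 0.7, -0.6, -0.9, -0.22, -0.2, -0.05, 0.7, -0.6, -0.9, -0.22, -0.2, -0.05, 0.7, -0.6, -0.9, -0.22, -0.2, -0.05, 0.7, -0.6, -0.9, -0.22, -0.2, -0.05, 0.7]

```text
t: 1.5
tool_pos: [0.3677, -0.0433, 0.4357]
tool_rot: [1.985, 2.232, 0.423]
contact_force: [0.5, 0.2, -0.1]
opening: 0.0855
grip_force: 0.0
```

```bash
python3 - <<'E'
from h import *
row(*target(.2,.67))
E
```

```text
row [-0.0548  0.0039 -0.0084] [-0.2085 -0.057   0.7328] t 1.5 q [-0.454 -0.783  2.048  0.237  1.675 -0.523] F [ 0.5  0.2 -0.1]
```

>>> apply_moves:
  rows: [-0.055, 0.004, -0.008, -0.209, -0.057, 0.733, -0.055, 0.004, -0.008, -0.209, -0.057, 0.733, -0.055, 0.004, -0.008, -0.209, -0.057, 0.733, -0.055, 0.004, -0.008, -0.209, -0.057, 0.733, -0.055, 0.004, -0.008, -0.209, -0.057, 0.733, -0.055, 0.004, -0.008, -0.209, -0.057, 0.733, -0.055, 0.004, -0.008, -0.209, -0.057, 0.733, -0.055, 0.004, -0.008, -0.209, -0.057, 0.733, -0.055, 0.004, -0.008, -0.209, -0.057, 0.733, -0.055, 0.004, -0.008, -0.209, -0.057, 0.733, -0.055, 0.004, -0.008, -0.209, -0.057, 0.733]

```text
t: 2.6
tool_pos: [0.3732, -0.0729, 0.4379]
tool_rot: [2.76, 0.685, 0.693]
contact_force: [1.1, -0.1, 0.4]
opening: 0.0855
grip_force: 0.0
```

```bash
python3 - <<'E'
from h import *
row(*target(.2,.67))
o=ctrl.get_obs();np.save('pics/w1T.npy',np.array([o['tool_pos'],o['tool_rot']]));shot('wrist','w1')
E
```

```text
row [-0.0029  0.0046 -0.0002] [-0.0016 -0.0012  0.0037] t 2.6 q [-0.468 -0.919  2.138  0.142  1.418  0.631] F [ 1.1 -0.1  0.4]
```

View pics/w1.png

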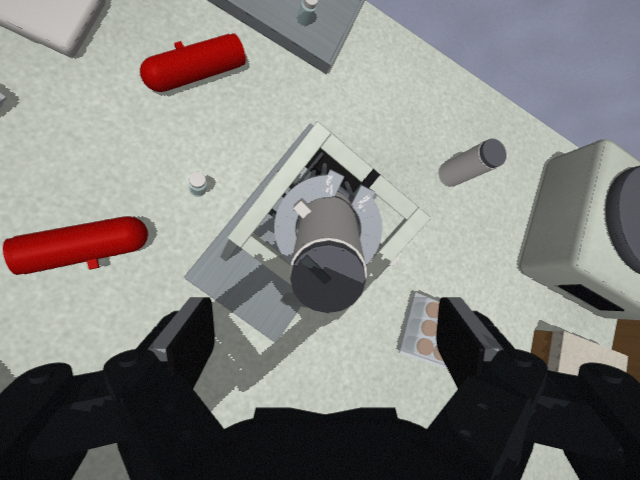

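The wrist view shows the mark at about (372,180), the lug at about (302,209), the tail cap at about (328,275), and what may be a notch at (345,188). I enlarge that part.

```bash
python3 - <<'E'
from h import *
a=cv2.imread('pics/w1.png')[115:315,240:440]; cv2.imwrite('pics/c1.png',cv2.resize(a,(600,600),interpolation=cv2.INTER_CUBIC))
T=np.load('pics/w1T.npy');d=np.load('pics/w1.npy')
g=cv2.cvtColor(cv2.imread('pics/w1.png'),cv2.COLOR_BGR2GRAY)
for u,v in[(372,180),(302,209),(328,275),(345,188),(335,180),(300,240)]:
    w=world('wrist',u,v,d[v,u],T);print(u,v,w.round(4),(chute().T@(w-C)).round(4))
E
```

```text
372 180 [ 0.5112 -0.103   0.2898] [ 0.0479 -0.0002  0.001 ]
302 209 [ 0.4729 -0.0685  0.2737] [0.0017 0.0264 0.0091]
328 275 [ 0.4281 -0.0886  0.3308] [-0.0047 -0.0018  0.0787]
345 188 [ 0.6078 -0.1458  0.0353] [ 0.0099 -0.024  -0.2709]
335 180 [ 0.5014 -0.0802  0.2808] [0.0313 0.0203 0.0002]
300 240 [ 0.4437 -0.0703  0.3092] [-0.0052  0.0191  0.054 ]
```

View pics/c1.png

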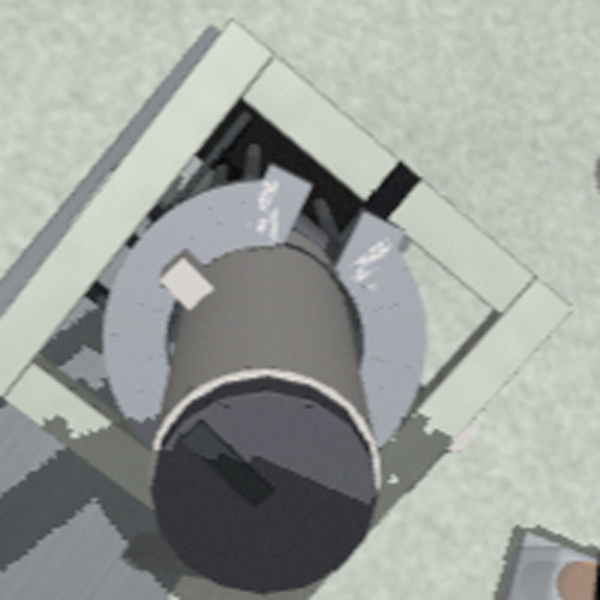

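The notch is plain to see: its outer corners are at crop (310,185) and (360,215), its inner ones at (280,245) and (337,270). The mark is at crop (393,188) and the lug top at (187,283). I intersect these rays with the known planes.

```bash
python3 - <<'E'
from h import *
from scipy.optimize import least_squares
T=np.load('pics/w1T.npy');B=chute()
def pl(cu,cv_,z):
    u,v=cu/3+240-.33,cv_/3+115-.33
    a,b=[B.T@(world('wrist',u,v,s,T)-C) for s in(.1,1)]
    k=(z-a[2])/(b[2]-a[2]);return (a+k*(b-a))[:2]
o=np.array([pl(*p,0) for p in[(104,330),(125,255),(180,203),(425,330),(406,245),(120,405),(245,180)]])
r=least_squares(lambda p:np.linalg.norm(o-p[:2],axis=1)-p[2],[0,0,.04]);print('collar',r.x,r.fun.round(4))
c=r.x[:2]
for n,p,z in[('mark',(393,188),-.005),('Lo',(310,185),0),('Ro',(360,215),0),('Li',(280,245),0),('Ri',(337,270),0),('lug',(187,283),.010),('tail',(267,491),.08),('line1',(197,434),.08),('line0',(258,495),.08)]:
    q=pl(*p,z)-c;print(n,q.round(4),np.linalg.norm(q).round(4),np.arctan2(q[1],q[0]).round(3))
E
```

```text
collar [0.00065809 0.0015799  0.04007589] [-0.      0.0002 -0.0004 -0.0009  0.0012  0.0002 -0.0004]
mark [ 0.048  -0.0008] 0.048 -0.017
Lo [0.0363 0.0159] 0.0396 0.412
Ro [0.0383 0.002 ] 0.0383 0.052
Li [0.0206 0.0123] 0.024 0.539
Ri [ 0.0246 -0.0023] 0.0247 -0.093
lug [0.0012 0.0249] 0.0249 1.524
tail [-0.0062 -0.0046] 0.0077 -2.508
line1 [-0.0056  0.012 ] 0.0132 2.006
line0 [-0.0078 -0.0038] 0.0087 -2.692
```

```bash
cat >> h.py <<'E'
C=C+chute()@np.array([.0007,.0016,0])
E
python3 - <<'E'
from h import *
row(*target(.17,1.9,(-.003,-.002)));row(*target(.105,1.9,(-.003,-.002)))
E
```

```text
row [-0.0064  0.0027  0.0499] [-5.000e-04 -1.900e-03 -7.797e-01] t 2.65 q [-0.468 -0.919  2.137  0.142  1.418  0.632] F [-0.2 -0.3  0.2]
row [-0.0067  0.0029  0.1582] [-5.000e-04 -1.900e-03 -7.797e-01] t 2.65 q [-0.468 -0.919  2.137  0.142  1.418  0.632] F [-0.2 -0.3  0.2]
```

>>> apply_moves:
  rows: [-0.006, 0.003, 0.0, 0, -0.002, -0.78, -0.006, 0.003, 0.0, 0, -0.002, -0.78, -0.006, 0.003, 0.0, 0, -0.002, -0.78, -0.006, 0.003, 0.02, 0, -0.002, -0.78, -0.006, 0.003, 0.03, 0, -0.002, -0.78, -0.006, 0.003, 0.04, 0, -0.002, -0.78, -0.006, 0.003, 0.05, 0, -0.002, -0.78, -0.006, 0.003, 0.05, 0, -0.002, -0.78, -0.006, 0.003, 0.05, 0, -0.002, -0.78, -0.006, 0.003, 0.05, 0, -0.002, -0.78, -0.006, 0.003, 0.08, 0, -0.002, -0.78, -0.006, 0.003, 0.11, 0, -0.002, -0.78, -0.007, 0.003, 0.14, 0, -0.002, -0.78, -0.007, 0.003, 0.158, 0, -0.002, -0.78, -0.007, 0.003, 0.158, 0, -0.002, -0.78]
  grip: 1

```text
t: 4.15
tool_pos: [0.4171, -0.085, 0.353]
tool_rot: [1.754, 2.013, 0.358]
contact_force: [-0.3, -0.7, -0.8]
opening: 0.0853
grip_force: 0.0
```

```bash
python3 - <<'E'
from h import *
row(*target(.105,1.9,(-.003,-.002)))
o=ctrl.get_obs();np.save('pics/w2T.npy',np.array([o['tool_pos'],o['tool_rot']]));shot('wrist','w2')
E
```

```text
row [-0.0006  0.0018 -0.0023] [-0.002  -0.0011 -0.0014] t 4.15 q [-0.437 -0.791  2.214  0.131  1.214 -0.588] F [-0.3 -0.7 -0.8]
```

View pics/w2.png

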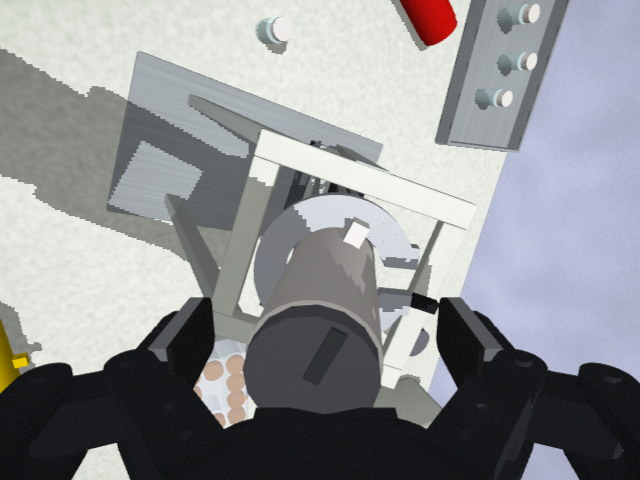

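The carrier sits between the fingers: the tail centre is at (313,360) against a finger midline at column 325, about 4 mm off. The lug is at (356,233) and the notch at about (405,265). I close gently.

>>> apply_moves:
  rows: [0, 0, 0, 0, 0, 0, 0, 0, 0, 0, 0, 0, 0, 0, 0, 0, 0, 0, 0, 0, 0, 0, 0, 0, 0, 0, 0, 0, 0, 0, 0, 0, 0, 0, 0, 0, 0, 0, 0, 0, 0, 0, 0, 0, 0, 0, 0, 0]
  grip: 0
  grip_force: 30

```text
t: 5.0
tool_pos: [0.4172, -0.0854, 0.3563]
tool_rot: [1.749, 2.01, 0.358]
contact_force: [-4.9, -1.5, 4.5]
opening: 0.0438
grip_force: 30.1
```

```bash
python3 - <<'E'
from h import *
row(*target(.105,1.9)); row(*target(.105,0.69))
E
```

```text
row [0.0024 0.0049 0.0023] [ 0.0006  0.0011 -0.0002] t 5.0 q [-0.437 -0.793  2.211  0.13   1.214 -0.589] F [-4.9 -1.5  4.5]
row [0.0024 0.0049 0.0023] [1.200e-03 6.000e-04 7.701e-01] t 5.0 q [-0.437 -0.793  2.211  0.13   1.214 -0.589] F [-4.9 -1.5  4.5]
```

>>> apply_moves:
  rows: [0.001, 0.002, 0.001, 0, 0, 0.06, 0.002, 0.004, 0.002, 0, 0, 0.12, 0.002, 0.005, 0.002, 0, 0, 0.18, 0.002, 0.005, 0.002, 0, 0, 0.24, 0.002, 0.004, 0.002, 0, 0, 0.3, 0.002, 0.004, 0.002, 0, 0, 0.36, 0.002, 0.004, 0.002, 0, 0, 0.42, 0.002, 0.004, 0.002, 0, 0, 0.48, 0.002, 0.004, 0.002, 0, 0, 0.54, 0.002, 0.004, 0.002, 0, 0, 0.6, 0.002, 0.004, 0.002, 0, 0, 0.64, 0.002, 0.004, 0.002, 0, 0, 0.64]

```text
t: 6.2
tool_pos: [0.419, -0.0834, 0.3564]
tool_rot: [2.63, 0.966, 0.64]
contact_force: [-14.7, 1.6, 9.7]
opening: 0.0433
grip_force: 28.3
```

```bash
python3 - <<'E'
from h import *
row(*target(.105,.69)); print(ctrl.get_obs()['wrist_torque'])
o=ctrl.get_obs();np.save('pics/w3T.npy',np.array([o['tool_pos'],o['tool_rot']]));shot('wrist','w3')
E
```

```text
row [0.0012 0.0014 0.0013] [-0.0006  0.0011  0.1298] t 6.2 q [-0.429 -0.787  2.207  0.126  1.214  0.424] F [-14.7   1.6   9.7]
[0.15042974 1.53257317 0.04170469]
```

View pics/w3.png

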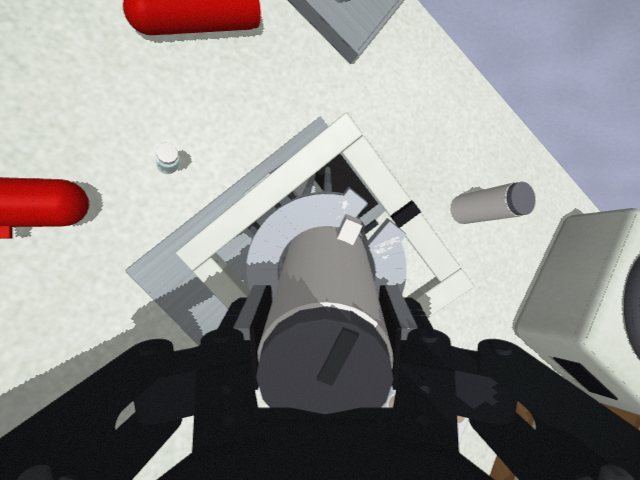

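The lug at (349,231) is now just short of the notch at about (373,210), and the carrier turned without slipping. The push is about 16 N. I finish the turn in small steps.

>>> apply_moves:
  rows: [0.001, 0.001, 0, 0, 0, 0.03, 0.001, 0.001, 0, 0, 0, 0.06, 0.001, 0.001, 0, 0, 0, 0.09, 0.001, 0.001, 0, 0, 0, 0.11, 0.001, 0.001, 0.001, 0, 0, 0.12, 0.001, 0.001, 0.003, 0, 0, 0.13, 0.001, 0.001, 0.005, 0, 0, 0.13]

```text
t: 6.95
tool_pos: [0.4218, -0.0838, 0.3513]
tool_rot: [2.753, 0.702, 0.686]
contact_force: [0.1, 0.8, -3.6]
opening: 0.0436
grip_force: 32.2
```

```bash
python3 - <<'E'
from h import *
row(*target(.105,.69)); o=ctrl.get_obs();print(o['wrist_torque'],o['contact_force']@chute())
E
```

```text
row [ 0.0013  0.0014 -0.0084] [-0.0013  0.0009 -0.0005] t 6.95 q [-0.427 -0.776  2.21   0.127  1.202  0.629] F [ 0.1  0.8 -3.6]
[0.13161591 0.5215593  0.04658431] [-1.88923403  0.78228261 -3.10236695]
```

The force is gone and the tool has moved on 6 mm, so the lug has sunk. I carry on along the axis while still gripping. The tips have about 27 mm of room above the collar.

>>> apply_moves:
  rows: [0.001, 0.001, 0.002, 0, 0, 0, 0.001, 0.001, 0.004, 0, 0, 0, 0.001, 0.001, 0.006, 0, 0, 0, 0.001, 0.001, 0.008, 0, 0, 0, 0.001, 0.001, 0.012, 0, 0, 0, 0.001, 0.001, 0.016, 0, 0, 0, 0.001, 0.001, 0.016, 0, 0, 0]

```text
t: 7.65
tool_pos: [0.4275, -0.0853, 0.3446]
tool_rot: [2.75, 0.702, 0.688]
contact_force: [-2.8, -0.5, -1.2]
opening: 0.0432
grip_force: 32.5
```

```bash
python3 - <<'E'
from h import *
row(*target(.08,.69)); o=ctrl.get_obs();print(o['wrist_torque'],o['contact_force']@chute())
o=ctrl.get_obs();np.save('pics/w4T.npy',np.array([o['tool_pos'],o['tool_rot']]));im,d=shot('wrist','w4')
cv2.imwrite('pics/c4.png',cv2.resize(im[120:440,180:500],(600,600)))
E
```

```text
row [-0.0004 -0.0009  0.0186] [ 0.0003  0.0002 -0.0002] t 7.65 q [-0.424 -0.757  2.211  0.125  1.178  0.63 ] F [-2.8 -0.5 -1.2]
[-0.01568717  0.93576891 -0.1226916 ] [-2.90156252 -1.02681418  0.34316288]
```

View pics/c4.png

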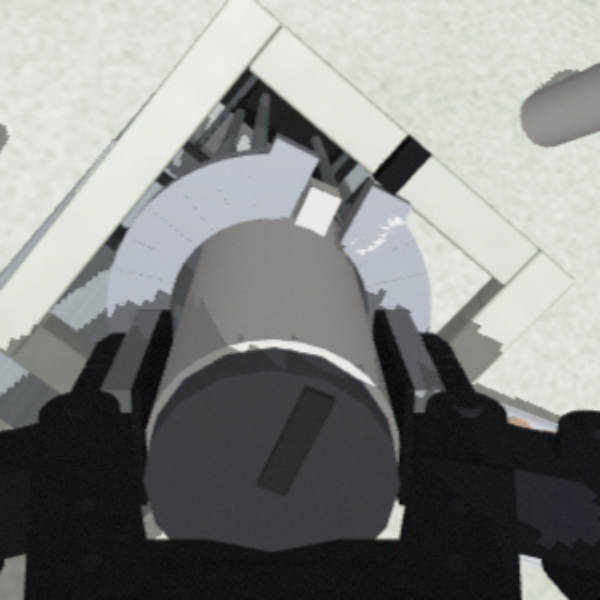

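The lug sits in the notch. Now I release, back off, close the fingers, and push on the tail with the shut fingertips.

>>> apply_moves:
  rows: [0, 0, 0, 0, 0, 0, 0, 0, 0, 0, 0, 0, 0, 0, 0, 0, 0, 0, 0, 0, 0, 0, 0, 0, 0, 0, 0, 0, 0, 0, 0, 0, 0, 0, 0, 0, 0, 0, -0.04, 0, 0, 0, 0, 0, -0.08, 0, 0, 0, 0, 0, -0.12, 0, 0, 0, 0, 0, -0.14, 0, 0, 0, 0, 0, -0.14, 0, 0, 0]
  grip: 1

```text
t: 8.8
tool_pos: [0.3861, -0.0773, 0.4199]
tool_rot: [2.747, 0.701, 0.692]
contact_force: [-0.1, -0.7, -0.9]
opening: 0.0854
grip_force: 0.0
```

>>> apply_moves:
  rows: [0, 0, 0, 0, 0, 0, 0, 0, 0, 0, 0, 0, 0, 0, 0, 0, 0, 0, 0, 0, 0, 0, 0, 0, 0, 0, 0, 0, 0, 0, 0, 0, 0, 0, 0, 0, 0, 0, 0, 0, 0, 0, 0, 0, 0, 0, 0, 0, 0, 0, 0, 0, 0, 0, 0, 0, 0, 0, 0, 0, 0, 0, 0, 0, 0, 0, 0, 0, 0, 0, 0, 0]
  grip: 0

```text
t: 10.0
tool_pos: [0.3862, -0.0771, 0.4176]
tool_rot: [2.75, 0.702, 0.688]
contact_force: [-0.5, 1.3, 0.8]
opening: -0.0003
grip_force: 0.0
```

```bash
python3 - <<'E'
from h import *
row(*target(.15,.69));row(*target(.077,.69))
o=ctrl.get_obs();np.save('pics/w5T.npy',np.array([o['tool_pos'],o['tool_rot']]));im,d=shot('wrist','w5')
T=np.load('pics/w5T.npy')
for u,v in((310,240),(325,300)):print(chute().T@(world('wrist',u,v,d[v,u],T)-C))
E
```

```text
row [-0.0006 -0.0007  0.0425] [ 0.      0.0001 -0.0002] t 10.0 q [-0.458 -0.886  2.156  0.136  1.365  0.62 ] F [-0.5  1.3  0.8]
row [-0.0006 -0.0007  0.1642] [ 0.      0.0001 -0.0002] t 10.0 q [-0.458 -0.886  2.156  0.136  1.365  0.62 ] F [-0.5  1.3  0.8]
[0.00711128 0.01542639 0.06094064]
[0.00835857 0.0065269  0.12196595]
```

View pics/w5.png

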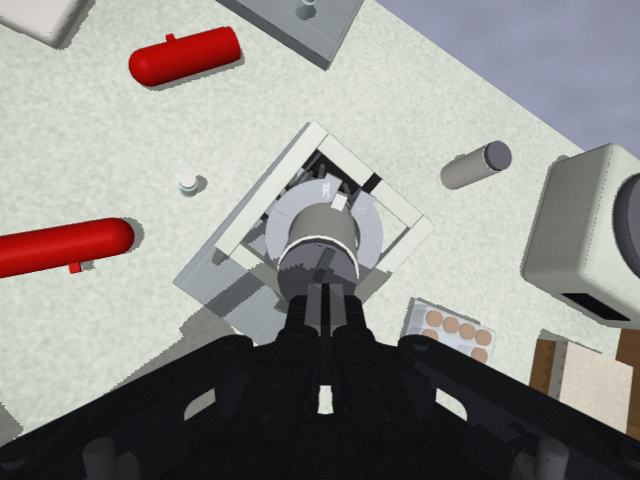

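The carrier hangs with its tail at about z = 65 mm, and the shut fingers are centred over the tail. I push along the axis.

>>> apply_moves:
  rows: [0, 0, 0.03, 0, 0, 0, 0, 0, 0.045, 0, 0, 0, 0, 0, 0.055, 0, 0, 0, 0, 0, 0.06, 0, 0, 0, 0, 0, 0.065, 0, 0, 0, 0, 0, 0.07, 0, 0, 0, 0, 0, 0.077, 0, 0, 0, 0, 0, 0.084, 0, 0, 0, 0, 0, 0.091, 0, 0, 0, 0, 0, 0.098, 0, 0, 0, 0, 0, 0.105, 0, 0, 0, 0, 0, 0.112, 0, 0, 0, 0, 0, 0.12, 0, 0, 0, 0, 0, 0.128, 0, 0, 0, 0, 0, 0.136, 0, 0, 0, 0, 0, 0.144, 0, 0, 0]

```text
t: 11.65
tool_pos: [0.4287, -0.0854, 0.3425]
tool_rot: [2.75, 0.702, 0.688]
contact_force: [1.0, -0.6, 0.8]
opening: -0.0
grip_force: 0.5
```

```bash
python3 - <<'E'
from h import *
row(*target(.077,.69)); print(ctrl.get_obs()['contact_force']@chute())
im,d=shot('scene','s6'); cv2.imwrite('pics/c6.png',cv2.resize(im[150:390,180:350],(425,600)))
E
```

```text
row [-0.0005 -0.0007  0.0196] [ 0.0001  0.0001 -0.0002] t 11.65 q [-0.423 -0.752  2.212  0.125  1.173  0.63 ] F [ 1.  -0.6  0.8]
[ 1.33589809 -0.39209808  0.14579969]
```

View pics/c6.png

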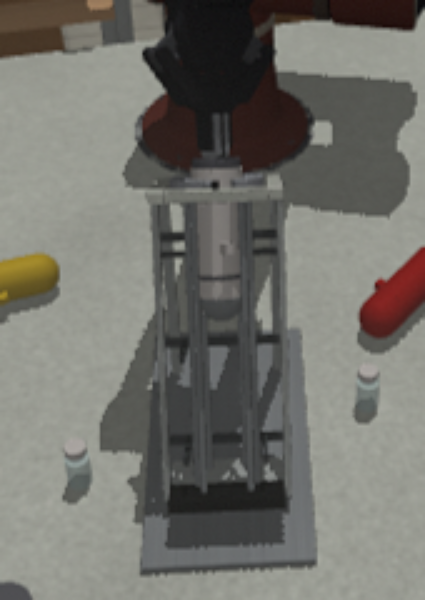

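The carrier is well down the cage with its tail just above the collar. I push the rest of the way.

>>> apply_moves:
  rows: [0, 0, 0.007, 0, 0, 0, 0, 0, 0.014, 0, 0, 0, 0, 0, 0.02, 0, 0, 0, 0, 0, 0.026, 0, 0, 0, 0, 0, 0.03, 0, 0, 0, 0, 0, 0.03, 0, 0, 0, 0, 0, 0.03, 0, 0, 0]

```text
t: 12.4
tool_pos: [0.4374, -0.087, 0.3272]
tool_rot: [2.75, 0.702, 0.688]
contact_force: [-0.1, -0.3, 0.5]
opening: 0.0001
grip_force: 0.0
```

```bash
python3 - <<'E'
from h import *
row(*target(.077,.69)); print(ctrl.get_obs()['contact_force']@chute())
im,d=shot('scene','s7'); cv2.imwrite('pics/c7.png',cv2.resize(im[150:390,180:350],(425,600)))
E
```

```text
row [-0.0006 -0.0008 -0.0098] [ 0.0001  0.0001 -0.0002] t 12.4 q [-0.417 -0.718  2.219  0.124  1.132  0.631] F [-0.1 -0.3  0.5]
[ 0.18575751 -0.33678539  0.4410186 ]
```

View pics/c7.png

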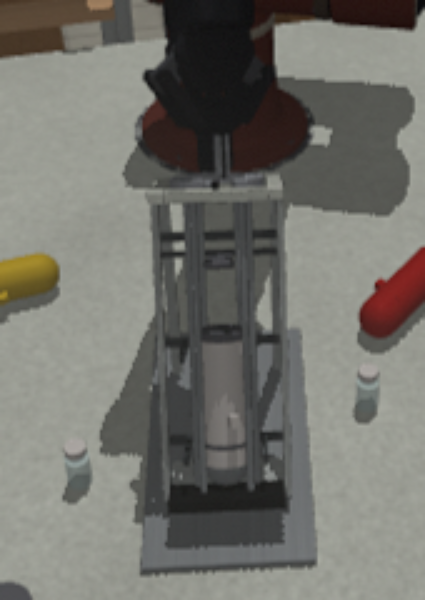

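The carrier lies at the foot, with its tail at crop (222,332) and its nose on the stop. The flap is shut at about (220,260). I retreat and hand in.

>>> apply_moves:
  rows: [0, 0, -0.04, 0, 0, 0, 0, 0, -0.1, 0, 0, 0, 0, 0, -0.15, 0, 0, 0, 0, 0, -0.18, 0, 0, 0, 0, 0, -0.18, 0, 0, 0, 0, 0, -0.18, 0, 0, 0, 0, 0, -0.18, 0, 0, 0, 0, 0, -0.18, 0, 0, 0]

```text
t: 13.25
tool_pos: [0.3845, -0.0768, 0.4187]
tool_rot: [2.753, 0.702, 0.685]
contact_force: [0.3, 0.5, 0.6]
opening: 0.0002
grip_force: 0.0
```

```bash
python3 -c "
from h import *
print(ctrl.get_obs()['tool_pos'],ctrl.get_obs()['contact_force']);print(ctrl.finish_job())"
```

```text
[ 0.38453684 -0.0768053   0.41874018] [0.3217593  0.46013185 0.60256226]
the job is handed in; nothing more can be done
None
```

The job is handed in at about 13 s of the 72 s: the carrier was turned into the notch and pushed through, and in the last picture it lies on the stop with the flap shut behind it; the arm is clear, and no verdict was returned.

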